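# Walk a heavy tube block round to the manifold rail

### The arm

A 6-joint arm with a two-finger parallel gripper is mounted at the origin on the work surface. World frame = base frame: x ahead of the robot, y to its left, z up, the work surface at z = 0. Lengths are in mm, angles in rad, forces in N, time in s.
With the tool pointing down it reaches from about 275 to 1000 mm from the base axis. Payload 8.4 kg.
Tool frame: the origin (TCP) lies between the finger pads; the fingertips stand r.finger_overhang ahead of it and the grasp point (between the pads) is the TCP (r.finger_overhang is the distance from the TCP to the fingertips, in mm); z points along the fingers, y is the line along which they close (so a half turn about z gives the same grasp; the last joint's range is limited). The gripper opens to 85 mm and grips with 20 to 120 N. Pads are 22 mm wide; open, the fingers measure 114 mm over their backs; the gripper's body (76 mm by 85 mm) begins 54 mm behind the grasp point. The pads swing forward as they close: fully open they stand 13 mm farther back than shut.
Start: joints at [1.311, 0.353, 1.633, -0, 1.155, -0.002], TCP at [159.345, 604.348, 215.981] pointing down, gripper open.
Joint ranges: [-2.63, 2.63], [-0.92, 2.1], [0.06, 2.66], [-1.3, 4.44], [0, 2.69], [-3.02, 3.02]. Speed limits (rad/s): [2.22, 2.22, 2.79, 3.14, 3.14, 3.14].

### API

Orientations are given as [roll, pitch, yaw] about the fixed x, y, z axes, in that order (R = Rz(yaw) Ry(pitch) Rx(roll)).
In Python, from rig import r, cams, sign_off gives the robot as it stands.
- The arm moves only by the shell command python3 -m crank 'ROWS' [FORCE]. ROWS is JSON, a list of rows, each a list of 7 numbers: the shift along the tool's x, y, z in m, then the turn, a rotation vector about the tool's x, y, z in rad, then the closure, from 0 (fully open) to 1 (shut). In form: [[dx, dy, dz, ax, ay, az, gripper], ...]. A call has 1 to 5 rows; each row is the pose to reach, as a shift and turn from the pose commanded when the call began, along the tool's axes at that moment; what a row does not reach only later rows make up. A row lasts 1/10 s, in which the tool goes at most 50 mm and 8.59 degrees, less where a joint would pass 70% of its speed; a pose out of reach is approached as far as the arm can. A call with a gripper value outside its range is refused whole. The fingers move at their own pace and stop on an object; FORCE is the grip in N (left out, the last holds). Time passes only in rows, so rows that repeat a pose let the fingers close. It gives the time, the measured TCP pose, the force, the opening and the grip force at its end, in the units of the state.
- r.sense(): the state, without advancing time (a new reading comes with each control period).
- cams.grab_frame(name): name is "scene" or "top" or "wrist"; returns a dict with "image" (480x640x3 uint8, red, green, blue), "fx", "fy", "cx", "cy" (pixels), "D" ([k1, k2, p1, p2, k3] as OpenCV has them; the pictures are not rectified), "position" and "orientation" of the camera in the world. Camera axes: x right, y down, z forward; pixel columns grow to the right and rows downward; lengths in mm; the calibration is good to about 2 mm. A picture is of the moment at which its call begins. There is no depth.
- sign_off(): hands the job in; it is judged then, once.
The state is a dict: "clock": time; "qpos": joint angles; "qvel": joint speeds; "joint_efforts": joint torques, N m; "eef_pos": TCP position; "tcp_rot": TCP orientation; "contact_force": force on the tool from outside, world axes, zero at the start; "wrist_torque": the same for the moment, N m; "opening": opening from 0.0 (shut) to 1.0 (fully open); "grasp_force": force on a finger pad.
Only numpy, scipy, OpenCV 4.12 (cv2) and the standard library are available. Lean on these libraries where they do the work, as an engineer would, in place of code of your own. Each camera call takes 0.05 s, during which the arm holds its last target. There are 200 camera calls.

### The job

Without gripping or lifting it, push the heavy dark tube block round on the bench by its corners until one of its long sides is square to the steel rail while the block is still clear of the rail; then push it up until that long side lies flat against the rail, the whole block within the rail's length. Do not let the block run into the rail askew, and leave the cup, the dishes and the jar where they stand.

Things in the scene. Friction and masses are not known exactly. Their poses are not given: they have to be found in the camera images.
- tube_block: Loose heavy dark plastic block, 90 (its x) by 140 (its y) by 55 mm high, 0.65-1 kg, ten wells marked on top. Origin: centre of underside, z up. Long sides: faces at x = -45 and +45 mm, either may go to the rail. Starts 45 to 90 degrees off the rail, either way, 25 mm or more clear. Dry friction; pushed squarely near one end of a long side, it pivots about a point some 35 mm beyond its centre.
- rail: Fixed steel bar beyond the block, 20 (x) by 340 (y) by 30 mm high. Origin: centre of underside; y along the bar, x away from the robot (within 15 deg). The block goes against the face at x = -10 mm: flat when its origin is at x = -55 mm here. Behind the bar a fixed pipe manifold, x 5 to 100 mm, y -190 to 190 mm, up to 91 mm high.
- filter_cup: Bystander: loose stainless filter cup standing mouth down, a cone 92 mm across at the bench, 100 mm high, 300 g, to the left of the work. Origin: centre of its underside.
- dish_stack: Bystander: loose white stack of dishes, 56 mm across, 45 mm high, 80 g, to the right of the work. Origin: centre of its underside.
- sample_jar: Bystander: loose amber jar with white cap, 52 mm across, 85 mm high, 200 g, to the right of the work. Origin: centre of its underside.

How it is judged:
By the outcome, as a careful person would: the job done as asked, in the order asked, and still so for the second after the job is handed in, with the robot touching nothing.
It also fails if it takes over 58 s, if anything falls off the work surface, if the arm or the gripper's body presses on something with over 40 N, if the wrist force passes 120 N, or if a joint passes its speed limit or range.

## Working session

There is one attempt and no reset: what is moved stays moved. The work goes in short steps, Python scripts to look and compute and a shell command to move; the robot and the scene stay as the last step left them, time stands still between calls to the robot, and variables do not carry over. Pictures are saved under pics/ and viewed, at most 10 in all, crops included, and the job is handed in when it is done.

```bash
mkdir -p pics; ls; python3 - <<'E'
from rig import r,cams
import cv2
for n in("top","scene"):
    f=cams.grab_frame(n); cv2.imwrite(f"pics/{n}0.png",f["image"][:,:,::-1])
    print({k:v for k,v in f.items() if k!="image"})
print(r.sense(), r.finger_overhang)
E
```

```text
pics
{'fx': 477.20569797673755, 'fy': 477.20569797673755, 'cx': 323.0940809352857, 'cy': 238.22058086145827, 'D': array([-0.06917167,  0.        ,  0.        ,  0.        ,  0.        ]), 'position': array([514.21195416,  13.22942174, 894.40715114]), 'orientation': array([-3.06520732,  0.00998435, -1.54659461])}
{'fx': 482.83418251369346, 'fy': 482.83418251369346, 'cx': 318.6942672574978, 'cy': 237.00349240328194, 'D': array([-0.11492543,  0.        ,  0.        ,  0.        ,  0.        ]), 'position': array([841.66833246, 513.74170906, 666.97302081]), 'orientation': array([-2.3896437 , -0.00435891,  2.65101045])}
{'clock': 0.1, 'qpos': array([ 1.31059572e+00,  3.53591379e-01,  1.63405848e+00, -1.41582559e-05,
        1.15523961e+00, -2.39955624e-03]), 'qvel': array([-0.00095762, -0.00183236, -0.00112494,  0.00083698, -0.00012764,
       -0.0008381 ]), 'joint_efforts': array([ 1.20505018e-03, -6.06357765e+01, -3.42820644e+01,  1.71822126e-04,
        3.93496957e-03, -1.30067988e-06]), 'eef_pos': array([159.23244112, 603.89909348, 215.32953219]), 'tcp_rot': array([-3.14029581e+00,  9.83402138e-06,  2.88379733e+00]), 'contact_force': array([ 0.66777802,  0.43813517, -0.48290644]), 'wrist_torque': array([ 0.04292944, -0.0253049 ,  0.00842839]), 'grasp_force': 0.0, 'opening': 1.0016771984410104} 19.0
```

View pics/top0.png

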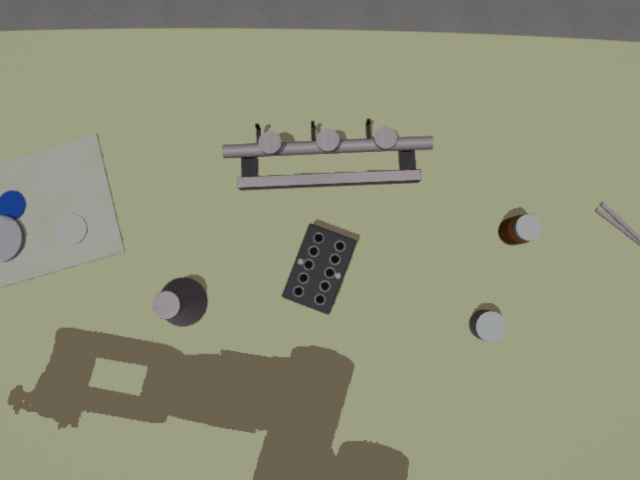

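View pics/scene0.png

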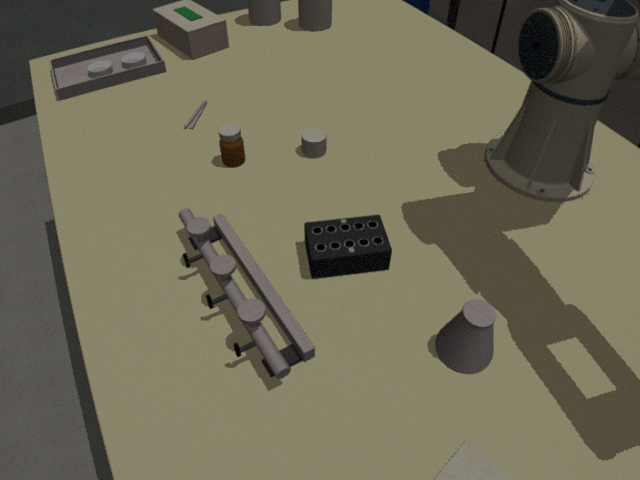

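Top view: the block's top corners are at about (312,224), (356,238), (329,313) and (283,297). The rail runs from (238,183) to (420,175), the cup is at (183,302), the dishes at (489,326) and the jar at (518,230). The block has to turn about 68° clockwise. I'll do that by pushing its near end from the right.

```bash
cat > h.py <<'E'
import numpy as np, cv2
from scipy.spatial.transform import Rotation as R
from scipy.optimize import minimize, least_squares
from rig import r,cams
def KD(f): return np.array([[f["fx"],0,f["cx"]],[0,f["fy"],f["cy"]],[0,0,1.]]),f["D"]
def proj(f,P):
    K,D=KD(f); Ri=R.from_euler("xyz",f["orientation"]).inv()
    return cv2.projectPoints(np.float64(Ri.apply(np.float64(P)-f["position"])),np.zeros(3),np.zeros(3),K,D)[0][:,0]
def unproj(f,uv,z):
    K,D=KD(f); n=cv2.undistortPoints(np.float64(uv).reshape(-1,1,2),K,D)[:,0]
    d=R.from_euler("xyz",f["orientation"]).apply(np.c_[n,np.ones(len(n))])
    return (f["position"]+d*((z-f["position"][2])/d[:,2])[:,None])[:,:2]
B=np.array([[x,y,z] for x in(-45,45) for y in(-70,70) for z in(0,55)],float)
def place(p,L): return np.c_[R.from_euler("z",p[2]).apply(L)[:,:2]+p[:2],L[:,2]]
def block(f,p0,save=None):
    """fit block x,y,yaw: signed distance between dark mask hull and projected hull"""
    g=f["image"].max(2); m=(g<75).astype(np.uint8)
    c0=proj(f,[[p0[0],p0[1],30]])[0]
    roi=np.zeros_like(m); cv2.fillConvexPoly(roi,cv2.convexHull(np.int32(proj(f,place(p0,B*[1.25,1.2,1])))),1); m&=roi
    m=cv2.morphologyEx(m,cv2.MORPH_OPEN,np.ones((3,3)))
    cs=max(cv2.findContours(m,cv2.RETR_EXTERNAL,cv2.CHAIN_APPROX_NONE)[0],key=cv2.contourArea)
    pts=cs[:,0].astype(float)
    def res(p):
        h=cv2.convexHull(np.float32(proj(f,place(p,B))))
        return [cv2.pointPolygonTest(h,(float(a),float(b)),True)-.5 for a,b in pts]
    s=least_squares(res,p0,x_scale=[10,10,.1],diff_step=1e-4,loss="soft_l1")
    p=s.x
    if save:
        im=f["image"][:,:,::-1].copy()
        cv2.polylines(im,[np.int32(cv2.convexHull(np.float32(proj(f,place(p,B)))))],True,(0,0,255),1); cv2.imwrite(save,im)
    return p,np.median(np.abs(s.fun))
E
python3 - <<'E'
from h import *
f=cams.grab_frame("top")
c=unproj(f,[(312,224),(356,238),(329,313),(283,297)],55); print(c)
d=c[:2].mean(0)-c[2:].mean(0); yaw=np.arctan2(d[1],d[0])-np.pi/2
p,e=block(f,np.r_[c.mean(0),yaw],"pics/fit0.png"); print(p,np.degrees(p[2]),e)
t=unproj(f,[(238,180),(420,171),(420,180),(238,188)],30);print("rail",t, np.linalg.norm(t[2]-t[3]))
print("cup",unproj(f,[(183,302)],0),"dish",unproj(f,[(490,326)],45),"jar",unproj(f,[(528,228)],85))
im=cv2.resize(f["image"][160:330,220:440,::-1],None,fx=3.5,fy=3.5,interpolation=cv2.INTER_CUBIC);cv2.imwrite("pics/crop0.png",im)
im=cv2.imread("pics/fit0.png")[160:330,220:440];cv2.imwrite("pics/crop0.png",cv2.resize(im,None,fx=3.5,fy=3.5,interpolation=cv2.INTER_CUBIC))
E
```

```text
[[602.99735859  43.39284426]
 [579.98711038 -34.84954401]
 [447.56467763   9.68408531]
 [473.34425672  90.88864491]]
[525.79919872  28.87154628  -1.90850765] -109.34943337203771 6.376915433717043
rail [[ 684.06655107  182.8799037 ]
 [ 708.3845301  -151.87541278]
 [ 691.5720967  -151.95898821]
 [ 669.14161139  182.2722817 ]] 334.98308681826035
cup [[456.0479279  284.20211823]] dish [[ 429.83704674 -276.46572147]] jar [[ 601.82193343 -328.95640937]]
```

View pics/crop0.png

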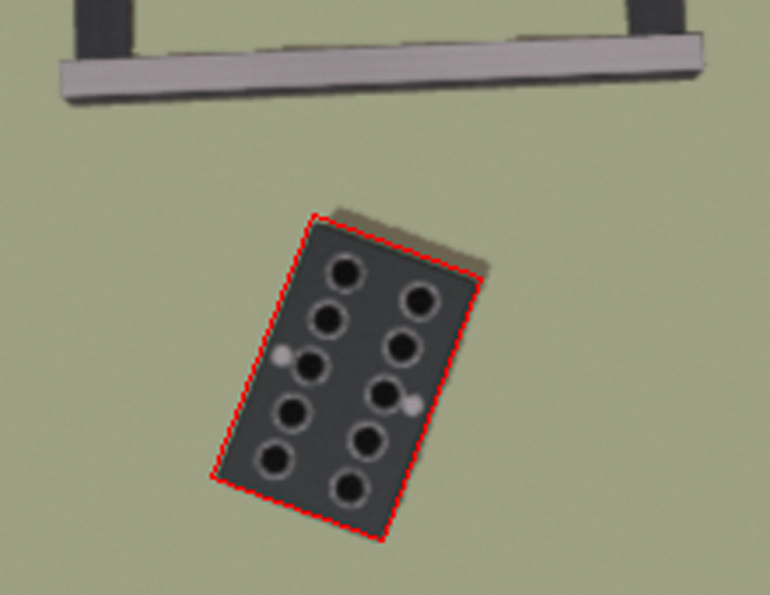

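The fit outline lies on the block, and the rail's near top edge runs from about (238,187) to (421,180). I'll tighten the mask and fit the rail edge to sub-pixel accuracy.

```bash
sed -i 's/g<75/g<95/; s/pts=cs\[:,0\].astype(float)/pts=cs[:,0].astype(float)/' h.py; cat >> h.py <<'E'
def report(f,p0,rail,save=None):
    p,e=block(f,p0,save); c,s=np.cos(rail[2]),np.sin(rail[2]); d=p[:2]-rail[:2]
    print("block",p.round(1)[:2],"in rail",[round(c*d[0]+s*d[1],1),round(-s*d[0]+c*d[1],1)],"deg",round(np.degrees((p[2]-rail[2]+np.pi/2)%np.pi-np.pi/2),2),"err",e)
    return p
E
python3 - <<'E'
from h import *
f=cams.grab_frame("top")
g=cv2.GaussianBlur(f["image"].astype(np.float32).mean(2),(3,3),0)
P=[]
for u in range(245,416,3):
    v0=187.1+(u-238.3)*(180.6-187.1)/182.3; vs=np.arange(int(v0)-4,int(v0)+6)
    d=np.clip(-np.diff(g[vs,u]),0,None); P.append((u,(d*(vs[:-1]+.5)).sum()/d.sum()))
P=np.array(P); w=unproj(f,P,30); k=np.polyfit(w[:,1],w[:,0],1); print("resid",np.std(w[:,0]-np.polyval(k,w[:,1])))
yaw=-np.arctan(k[0]); e=unproj(f,[(237.8,182),(420.6,175.2)],30); yc=e[:,1].mean()
xc=np.polyval(k,yc)
rail=np.array([xc+10*np.cos(yaw),yc+10*np.sin(yaw),yaw]); print("rail",rail,np.degrees(yaw),"len",np.hypot(*(e[0]-e[1])))
np.save("rail.npy",rail)
q=proj(f,place(rail,np.array([[-10,-170,30],[-10,170,30],[10,170,30],[10,-170,30.]])));print(q)
p=report(f,np.array([525.8,28.9,-1.9085]),rail,"pics/fit1.png"); np.save("block.npy",p)
print("block corners world\n",place(p,B)[::2],proj(f,place(p,B*[1,1,1]))[1::2])
m=(f["image"].max(2)<95); print(m[224:313,283:356].sum())
E
```

```text
resid 0.1032446311636201
rail [6.92118025e+02 1.56954019e+01 6.57248520e-02] 3.765756630010437 len 336.72737363764065
[[421.43355302 179.10736045]
 [236.74583815 186.99164556]
 [236.48014857 176.30128381]
 [420.77246506 168.41595902]]
block [525.7  28.3] in rail [np.float64(-165.2), np.float64(23.5)] deg 66.86 err 0.2887546048063405
block corners world
 [[474.62038731  93.98090068   0.        ]
 [606.69631634  47.5487031    0.        ]
 [444.77111744   9.0749463    0.        ]
 [576.84704647 -37.35725127   0.        ]] [[281.26049703 296.22245395]
 [309.70768112 221.86761695]
 [329.31119634 314.61731919]
 [357.38824556 239.80842943]]
3761
```

```bash
cat >> h.py <<'E'
rail=np.load("rail.npy")
def tcp(show=True):
    s=r.sense(); c,q=np.cos(rail[2]),np.sin(rail[2]); d=s["eef_pos"][:2]-rail[:2]
    t=np.array([c*d[0]+q*d[1],-q*d[0]+c*d[1],s["eef_pos"][2]])
    if show: print("t",round(s["clock"],1),"tcp rail",t.round(1),"yaw",(s["tcp_rot"]-[0,0,rail[2]]).round(3),"F",s["contact_force"].round(1),"open",round(s["opening"],2),"q6",s["qpos"][5].round(2))
    return t
E
python3 -m crank '[[-0.044,-0.055,0.006,0,0,-0.03,1],[-0.088,-0.11,0.012,0,0,-0.06,1],[-0.132,-0.166,0.018,0,0,-0.1,1],[-0.177,-0.222,0.024,0,0,-0.13,1],[-0.221,-0.277,0.03,0,0,-0.16,1]]'
python3 - <<'E'
from h import *
tcp()
E
```

```text
clock: 0.7
eef_pos: [260.2, 374.6, 194.7]
tcp_rot: [3.142, 0.0, 3.046]
contact_force: [0.7, 0.5, -0.2]
opening: 0.142
grasp_force: 0.0
t 0.7 tcp rail [-407.5  386.5  194.7] yaw [3.142 0.    2.98 ] F [ 0.7  0.5 -0.2] open 0.14 q6 -0.51
```

```bash
python3 -m crank '[[0,0,0,0,0,-0.08,1],[0,0,0,0,0,-0.163,1]]' >/dev/null
python3 - <<'E'
from h import *
tcp()
E
```

```text
t 0.9 tcp rail [-407.1  386.8  194.9] yaw [-3.142 -0.    -3.142] F [0.5 0.3 0.7] open 0.0 q6 -0.68
```

```bash
python3 -m crank '[[-0.015,-0.042,0.004,0,0,0,1],[-0.03,-0.084,0.008,0,0,0,1],[-0.045,-0.126,0.012,0,0,0,1],[-0.06,-0.168,0.016,0,0,0,1],[-0.075,-0.21,0.022,0,0,0,1]]' >/dev/null
python3 -m crank '[[-0.016,-0.044,0.004,0,0,0,1],[-0.032,-0.088,0.008,0,0,0,1],[-0.048,-0.132,0.012,0,0,0,1],[-0.064,-0.176,0.016,0,0,0,1],[-0.08,-0.22,0.022,0,0,0,1]]' 
python3 - <<'E'
from h import *
tcp()
P=np.array([-133,9.8])
for a in (66.9,60,50,40,30,20,10,0):
    a=np.radians(a);u=np.array([-np.sin(a),np.cos(a)]);v=np.array([-np.cos(a),-np.sin(a)])
    print(round(np.degrees(a)),(P+90*u+45*v-[11,14.5]).round(1))
E
```

```text
clock: 1.9
eef_pos: [443.2, -44.7, 151.0]
tcp_rot: [-3.142, 0.001, -3.077]
contact_force: [0.1, 0.8, 0.2]
opening: 0.0
grasp_force: 0.0
t 1.9 tcp rail [-252.3  -43.9  151. ] yaw [-3.142e+00  1.000e-03 -3.142e+00] F [0.1 0.8 0.2] open 0.0 q6 -1.74
67 [-244.4  -10.8]
60 [-244.4    1.3]
50 [-241.9   18.7]
40 [-236.3   35.3]
30 [-228.    50.7]
20 [-217.1   64.5]
10 [-203.9   76.1]
0 [-189.    85.3]
```

```bash
python3 -m crank '[[-0.001,0.002,0.03,0,0,0,1],[-0.003,0.004,0.06,0,0,0,1],[-0.005,0.006,0.09,0,0,0,1],[-0.007,0.007,0.113,0,0,0,1],[-0.007,0.007,0.113,0,0,0,1]]' >/dev/null
python3 - <<'E'
from h import *
tcp()
f=cams.grab_frame("scene");cv2.imwrite("pics/s1.png",cv2.resize(f["image"][120:340,240:530,::-1],None,fx=2.7,fy=2.7))
f=cams.grab_frame("top"); p=report(f,np.load("block.npy"),rail,"pics/t1.png")
E
```

```text
t 2.4 tcp rail [-247.8  -34.5   35.6] yaw [ 3.141 -0.005 -3.142] F [-0.7  1.  -0.6] open 0.0 q6 -1.72
block [525.6  27.2] in rail [np.float64(-165.4), np.float64(22.4)] deg 68.44 err 0.7166507146211093
```

View pics/s1.png

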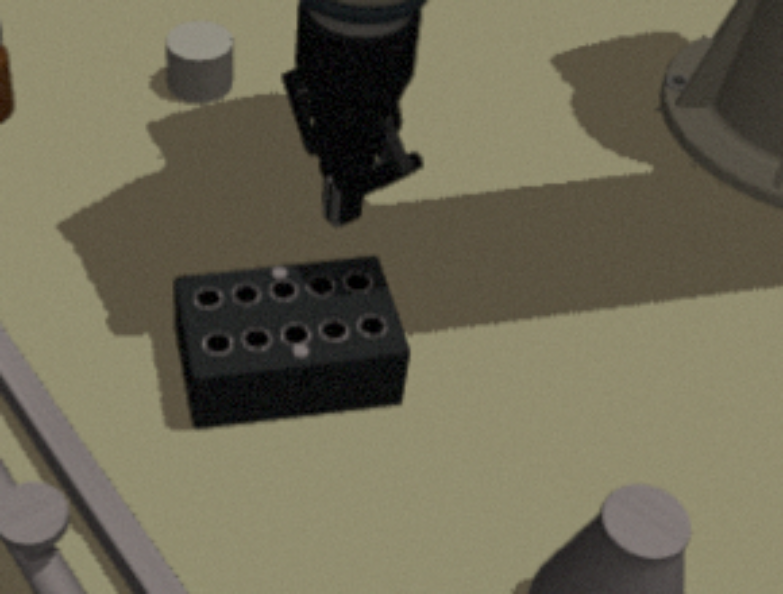

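View pics/t1.png

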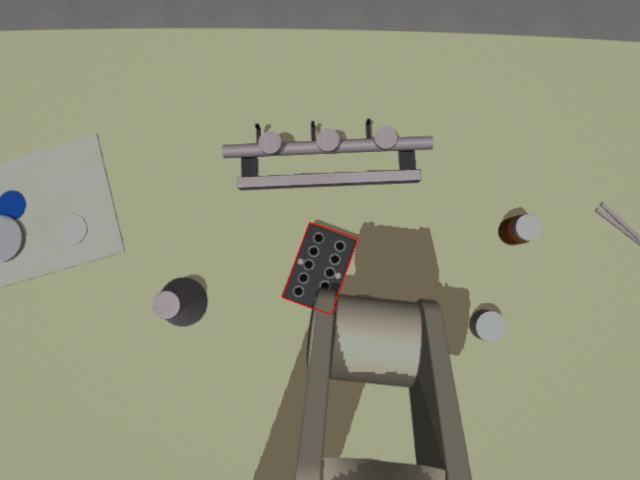

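Scene crop: the closed fingertips at about (340,222) stand clear of the bench, level with the block's side. In the top view the arm hides part of the block's near edge. I'll start pushing, and fit both cameras together with a robust loss.

```bash
cat >> h.py <<'E'
def contour(f,p0):
    g=f["image"].max(2); m=(g<95).astype(np.uint8)
    roi=np.zeros_like(m); cv2.fillConvexPoly(roi,cv2.convexHull(np.int32(proj(f,place(p0,B*[1.3,1.2,1.1])))),1); inner=cv2.erode(roi,np.ones((3,3))); m&=roi
    m=cv2.morphologyEx(m,cv2.MORPH_OPEN,np.ones((3,3)))
    cs=max(cv2.findContours(m,cv2.RETR_EXTERNAL,cv2.CHAIN_APPROX_NONE)[0],key=cv2.contourArea)[:,0]
    return [(float(a),float(b)) for a,b in cs if inner[b,a]]
def look(p0=None):
    if p0 is None: p0=np.load("block.npy")
    fs=[cams.grab_frame(n) for n in("top","scene")]
    for _ in range(2):
        cs=[contour(f,p0) for f in fs]
        def res(p): return [cv2.pointPolygonTest(cv2.convexHull(np.float32(proj(f,place(p,B)))),q,True)-.5 for f,c in zip(fs,cs) for q in c]
        s=least_squares(res,p0,x_scale=[10,10,.1],diff_step=1e-4,loss="cauchy",f_scale=.7); p0=s.x
    p=s.x; np.save("block.npy",p); c,q=np.cos(rail[2]),np.sin(rail[2]); d=p[:2]-rail[:2]
    x,y=c*d[0]+q*d[1],-q*d[0]+c*d[1]
    a=(p[2]-rail[2]+np.pi/2)%np.pi-np.pi/2
    print("block rail",round(x,1),round(y,1),"deg",round(np.degrees(a),2),"err",np.median(np.abs(s.fun)).round(2))
    for i,(f,n) in enumerate(zip(fs,("top","scene"))):
        im=f["image"][:,:,::-1].copy(); cv2.polylines(im,[np.int32(cv2.convexHull(np.float32(proj(f,place(p,B)))))],True,(0,0,255),1); cv2.imwrite(f"pics/l_{n}_{r.sense()['clock']:.1f}.png",im)
    return np.array([x,y]),a
E
python3 -m crank '[[0,0.006,0,0,0,0,1],[0,0.012,0,0,0,0,1],[0,0.018,0,0,0,0,1],[0,0.022,0,0,0,0,1],[0,0.022,0,0,0,0,1]]' >/dev/null
python3 - <<'E'
from h import *
tcp(); look()
E
```

```text
t 3.0 tcp rail [-245.7  -12.1   38.2] yaw [-3.142e+00  1.000e-03 -3.141e+00] F [-0.1  0.2 -0.4] open -0.0 q6 -1.67
block rail -165.6 23.2 deg 67.17 err 0.56
```

```bash
python3 -m crank '[[0,0.006,0,0,0,0,1],[-0.001,0.012,0,0,0,0,1],[-0.001,0.018,0,0,0,0,1],[-0.002,0.024,0,0,0,0,1],[-0.004,0.03,0,0,0,0,1]]' >/dev/null
python3 - <<'E'
from h import *
tcp(); look(np.load("block.npy")+[0,8,-.2])
E
```

```text
t 3.6 tcp rail [-242.5   17.8   37.7] yaw [-3.141e+00 -1.000e-03 -3.142e+00] F [-3.2 -2.8  1.8] open 0.0 q6 -1.6
block rail -161.9 29.9 deg 57.53 err 0.76
```

```bash
python3 -m crank '[[-0.002,0.007,0,0,0,0,1],[-0.004,0.014,0,0,0,0,1],[-0.007,0.021,0,0,0,0,1],[-0.01,0.028,0,0,0,0,1],[-0.012,0.034,0,0,0,0,1]]' >/dev/null
python3 - <<'E'
from h import *
tcp(); look(np.load("block.npy")+[0,8,-.3])
E
```

```text
t 4.2 tcp rail [-229.3   51.9   37.9] yaw [-3.142  0.    -3.142] F [-0.5 -2.1  0.6] open -0.0 q6 -1.53
block rail -150.4 41.5 deg 39.02 err 1.16
```

```bash
python3 -m crank '[[-0.003,0.006,0,0,0,0,1],[-0.006,0.012,0,0,0,0,1],[-0.01,0.018,0,0,0,0,1],[-0.013,0.024,0,0,0,0,1],[-0.017,0.029,0,0,0,0,1]]' >/dev/null
python3 - <<'E'
from h import *
tcp(); look(np.load("block.npy")+[5,5,-.3])
E
```

```text
t 4.8 tcp rail [-212.6   80.8   37.9] yaw [-3.142 -0.    -3.142] F [-2.6 -1.7  0.7] open 0.0 q6 -1.47
block rail -141.4 50.2 deg 21.66 err 0.53
```

```bash
python3 -m crank '[[-0.004,0.005,0,0,0,0,1],[-0.008,0.009,0,0,0,0,1],[-0.012,0.014,0,0,0,0,1],[-0.017,0.018,0,0,0,0,1],[-0.021,0.022,0,0,0,0,1]]' >/dev/null
python3 - <<'E'
from h import *
tcp(); look(np.load("block.npy")+[5,5,-.3])
E
```

```text
t 5.4 tcp rail [-191.2  102.6   37.9] yaw [ 3.142  0.    -3.142] F [-1.9 -2.2  2.2] open -0.0 q6 -1.43
block rail -132.7 55.6 deg 5.73 err 0.44
```

```bash
python3 -m crank '[[-0.002,0,0,0,0,0,1],[-0.004,0.001,0,0,0,0,1],[-0.006,0.001,0,0,0,0,1],[-0.008,0.001,0,0,0,0,1],[-0.008,0.001,0,0,0,0,1]]' >/dev/null
python3 -m crank '[[0.01,0,0,0,0,0,1],[0.03,0,0,0,0,0,1],[0.05,-0.01,0,0,0,0,0],[0.055,-0.03,0,0,0,0,0],[0.055,-0.046,0,0,0,0,0]]' >/dev/null
python3 -m crank '[[0,0,0,0,0,0,0],[0,0,0,0,0,0,0],[0,0,0,0,0,0,0]]' >/dev/null
python3 - <<'E'
from h import *
tcp(); look(np.load("block.npy")+[2,2,-.1])
E
```

```text
t 6.8 tcp rail [-238.6   57.6   38. ] yaw [ 3.142e+00  1.000e-03 -3.142e+00] F [ 0.6  0.4 -0.1] open 1.0 q6 -1.51
block rail -128.4 54.1 deg 2.71 err 0.38
```

```bash
python3 -m crank '[[-0.01,-0.001,0.003,0,0,0,0],[-0.02,-0.003,0.006,0,0,0,0],[-0.03,-0.003,0.008,0,0,0,0],[-0.04,-0.003,0.008,0,0,0,0],[-0.047,-0.003,0.008,0,0,0,0]]' >/dev/null
python3 -m crank '[[-0.006,0,0,0,0,0,0],[-0.012,0,0,0,0,0,0],[-0.018,0,0,0,0,0,0],[-0.024,0,0,0,0,0,0],[-0.028,0,0,0,0,0,0]]' >/dev/null
python3 -m crank '[[-0.001,0,0,0,0,0,0],[-0.001,0,0,0,0,0,0]]' >/dev/null
python3 - <<'E'
from h import *
tcp(); look(np.load("block.npy")+[20,0,-.05])
E
ls -t pics | head -2
```

```text
t 8.1 tcp rail [-162.8   54.2   29.8] yaw [-3.142 -0.    -3.142] F [-0.3 -0.6 -0.7] open 1.0 q6 -1.53
block rail -128.9 53.2 deg 2.5 err 0.74
l_scene_8.2.png
l_top_8.2.png
```

```bash
python3 - <<'E'
import cv2
a=cv2.imread("pics/l_scene_8.2.png")[120:380,180:500];b=cv2.imread("pics/l_top_8.2.png")[150:410,220:480]
cv2.imwrite("pics/v2.png",cv2.resize(cv2.hconcat([a,b]),None,fx=1.37,fy=1.37))
E
```

```text
(no output)
```

View pics/v2.png

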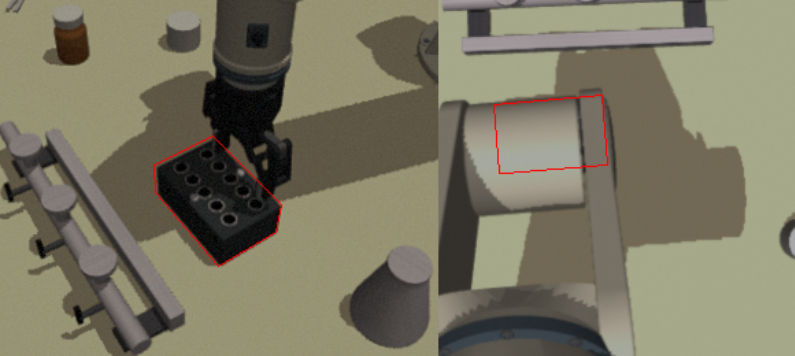

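The scene crop shows the open fingers at the block's near side, and in the top view the arm covers the whole block. That pose can't be trusted, so I'll refit using the scene camera only.

```bash
cat >> h.py <<'E'
def rw(x,y,a): 
    c,q=np.cos(rail[2]),np.sin(rail[2]); return np.array([rail[0]+c*x-q*y,rail[1]+q*x+c*y,a+rail[2]])
def scene_look(x0,y0,a0=0.,im=None,save=None):
    """scene camera only; uses contour points whose outside neighbour is bright (bench/shadow), not black gripper"""
    f=cams.grab_frame("scene"); p0=rw(x0,y0,a0)
    g=cv2.GaussianBlur(f["image"].max(2),(3,3),0)
    for _ in range(3):
        def sample(p):
            h=cv2.convexHull(np.float32(proj(f,place(p,B))))[:,0]; out=[]
            for i in range(len(h)):
                a,b=h[i],h[(i+1)%len(h)]; n=np.array([(b-a)[1],-(b-a)[0]])/np.linalg.norm(b-a)
                if ((a+b)/2+n*5-h.mean(0))@n<((a+b)/2-h.mean(0))@n: n=-n
                for t in np.linspace(.1,.9,25):
                    q=a+t*(b-a); k=np.arange(-10,11)*1.; v=cv2.remap(g.astype(np.float32),np.float32(q[0]+k*n[0])[None],np.float32(q[1]+k*n[1])[None],1)[0]
                    d=np.diff(v); j=d.argmax()
                    if d[j]>14 and v[j+2 if j<18 else 20]>70: out.append(q+n*(k[j]+.5))
            return out
        pts=sample(p0)
        res=lambda p:[cv2.pointPolygonTest(cv2.convexHull(np.float32(proj(f,place(p,B)))),(float(a),float(b)),True) for a,b in pts]
        s=least_squares(res,p0,x_scale=[10,10,.1],diff_step=1e-4,loss="cauchy",f_scale=.5); p0=s.x
    p=p0; c,q=np.cos(rail[2]),np.sin(rail[2]); d=p[:2]-rail[:2]
    print("scene: block rail",round(c*d[0]+q*d[1],1),round(-q*d[0]+c*d[1],1),"deg",round(np.degrees(p[2]-rail[2]),2),"n",len(pts),"err",np.median(np.abs(s.fun)).round(2))
    if save:
        o=f["image"][:,:,::-1].copy(); cv2.polylines(o,[np.int32(cv2.convexHull(np.float32(proj(f,place(p,B)))))],True,(0,0,255),1)
        for a,b in pts: o[int(b),int(a)]=(0,255,0)
        t=tcp(False)
        for y in(-50,0,50): cv2.circle(o,tuple(np.int32(proj(f,[np.r_[rw(t[0],t[1]+y,0)[:2],t[2]]])[0]).tolist()),3,(255,0,255),1)
        cv2.imwrite(save,cv2.resize(o[120:400,180:500],None,fx=2.1,fy=2.1))
E
python3 - <<'E'
from h import *
for x in(-129,-112,-100): scene_look(x,53,.02,save="pics/s3.png")
E
```

```text
scene: block rail -128.9 53.5 deg 0.51 n 139 err 0.25
scene: block rail -130.7 52.5 deg 1.47 n 142 err 0.34
scene: block rail -130.5 53.4 deg 1.88 n 141 err 0.73
```

View pics/s3.png

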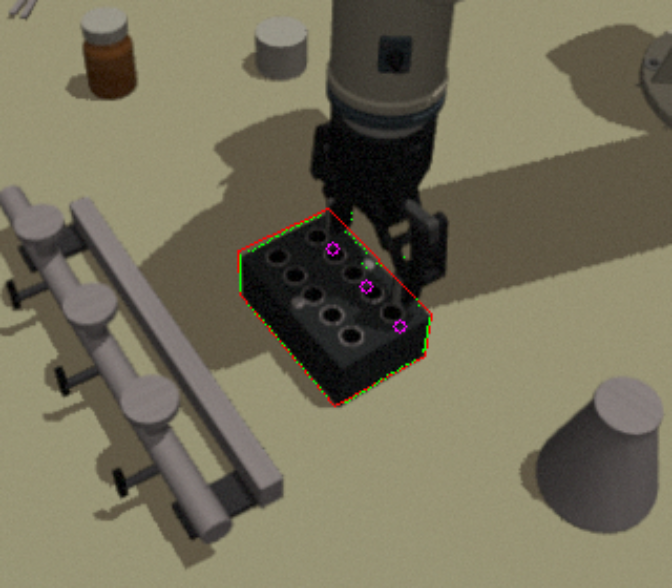

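The block lies within the red outline, about 75 mm from the rail, and hardly moved. The projected TCP points at (333,249), (366,287) and (400,326) fall on the block, so the finger contact needs a closer look. I'll take the wrist view with an enlarged scene crop.

```bash
python3 - <<'E'
from h import *
w=cams.grab_frame("wrist")["image"];s=cams.grab_frame("scene")["image"][190:330,280:420]
s=cv2.convertScaleAbs(cv2.resize(s,(390,390),interpolation=cv2.INTER_CUBIC),alpha=2.2); w=cv2.convertScaleAbs(cv2.resize(w,(400,300)),alpha=2)
w=cv2.copyMakeBorder(w,0,90,0,0,cv2.BORDER_CONSTANT)
cv2.imwrite("pics/w1.png",cv2.hconcat([w,s])[:,:,::-1]); tcp()
s=r.sense();print(s["wrist_torque"],s["joint_efforts"])
E
```

```text
t 8.4 tcp rail [-162.9   54.2   29.9] yaw [-3.142 -0.    -3.142] F [-0.3 -0.1  0. ] open 1.0 q6 -1.53
[ 0.02991682 -0.00041485  0.03093774] [-1.33166679e-03 -5.59338927e+01 -2.19990420e+01 -1.68926385e-04
  3.88285422e-03  1.80588643e-05]
```

View pics/w1.png

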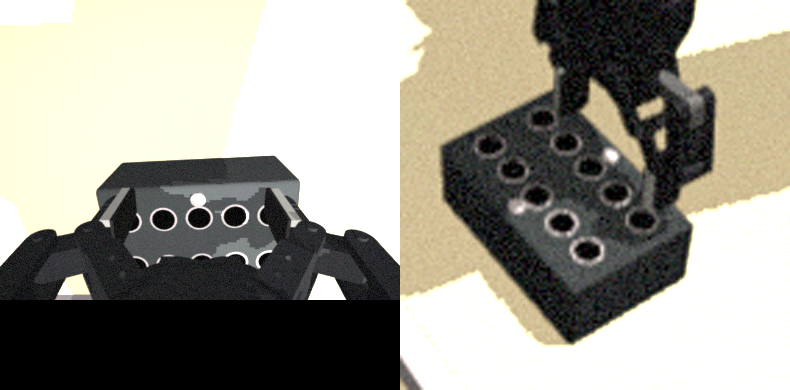

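The wrist view shows the near well row at about y=218 and the near top edge at about y=180, with the pads at (112,210) and (283,207) seeming to overlap the top face. I'll check that geometrically.

```bash
python3 - <<'E'
from h import *
f=cams.grab_frame("wrist"); c,q=np.cos(rail[2]),np.sin(rail[2])
print("cam",f["position"],f["orientation"])
def rl(uv,z):
    d=unproj(f,uv,z)-rail[:2]; return np.c_[c*d[:,0]+q*d[:,1],-q*d[:,0]+c*d[:,1]].round(1)
print("top edge",rl([(165,300),(478,290)],55),"row1",rl([(163*1.6,218*1.6),(235*1.6,216*1.6)],55))
t=tcp()
for z in(11,24,40,57): print(z,(proj(f,[np.r_[rw(t[0]+sx*11,t[1]+sy*45,0)[:2],z] for sx in(-1,1) for sy in(-1,1)])/1.6).round())
E
```

```text
cam [449.15127084  54.62172619 187.25859189] [ 2.84054958e+00 -6.68462459e-04  1.63715350e+00]
top edge [[-171.6   -9.5]
 [-176.2  120. ]] row1 [[-148.1   29.1]
 [-149.7   79.2]]
t 8.5 tcp rail [-162.9   54.2   29.9] yaw [-3.142 -0.    -3.142] F [1.1 0.  0.5] open 1.0 q6 -1.53
11 [[146. 161.]
 [252. 161.]
 [148. 184.]
 [250. 184.]]
24 [[143. 167.]
 [256. 167.]
 [145. 192.]
 [254. 192.]]
40 [[137. 175.]
 [261. 175.]
 [140. 202.]
 [259. 202.]]
57 [[130. 186.]
 [268. 186.]
 [133. 215.]
 [265. 215.]]
```

```bash
python3 - <<'E'
from h import *
f=cams.grab_frame("scene")
print("shut tip seen 367.8 202.2");
for z in(10,20,30,40,50): print(z,proj(f,[np.r_[rw(-247.8,-34.5,0)[:2],z]]).round(1))
print("open tip seen 369.7 265.4")
for z in(10,24,40,50,57,65): print(z,proj(f,[np.r_[rw(-162.9,54.2+48,0)[:2],z]]).round(1))
E
```

```text
shut tip seen 367.8 202.2
10 [[363.2 216.3]]
20 [[363.6 212.6]]
30 [[364.  208.8]]
40 [[364.4 205. ]]
50 [[364.7 201.1]]
open tip seen 369.7 265.4
10 [[369.2 282. ]]
24 [[369.8 276.9]]
40 [[370.6 271. ]]
50 [[371.1 267.1]]
57 [[371.5 264.4]]
65 [[371.9 261.3]]
```

By these projections the fingertips sit higher than assumed: with the gripper open they are at or just above the block's top. I'll back off, half close the fingers and lower in small force-checked steps.

```bash
python3 -m crank '[[0,0,-0.01,0,0,0,0],[0.02,0,-0.015,0,0,0,0],[0.04,0,-0.015,0,0,0,0.6],[0.06,0,-0.015,0,0,0,0.6],[0.068,0,-0.01,0,0,0,0.6]]' >/dev/null
python3 -m crank '[[0,0,0.005,0,0,0,0.6],[0,0,0.01,0,0,0,0.6],[0,0,0.01,0,0,0,0.6],[0,0,0.01,0,0,0,0.6]]'
python3 -m crank '[[0,0,0.004,0,0,0,0.6],[0,0,0.004,0,0,0,0.6]]' | grep -E "pos|contact|opening"
python3 - <<'E'
from h import *
t=tcp(); f=cams.grab_frame("scene"); look()
for z in(0,10,20,30,40,50): print(z,proj(f,[np.r_[rw(t[0],t[1]+y,0)[:2],z] for y in (-24,24)]).round(1).tolist())
u,v=proj(f,[np.r_[rw(t[0],t[1],0)[:2],20]])[0].astype(int)
cv2.imwrite("pics/s4.png",cv2.resize(cv2.convertScaleAbs(f["image"][v-60:v+40,u-60:u+60,::-1],alpha=2),None,fx=6,fy=6,interpolation=cv2.INTER_CUBIC)); print(u-60,v-60)
E
```

```text
clock: 9.45
eef_pos: [458.9, 54.7, 29.6]
tcp_rot: [3.142, -0.0, -3.076]
contact_force: [0.4, -0.5, 0.5]
opening: 0.401
grasp_force: 0.0
eef_pos: [458.3, 54.7, 25.5]
contact_force: [-0.2, -0.3, 0.3]
opening: 0.404
t 9.7 tcp rail [-230.8   54.2   25.5] yaw [-3.142 -0.    -3.142] F [-0.2 -0.3  0.3] open 0.4 q6 -1.52
block rail -128.3 53.9 deg 2.63 err 0.41
0 [[375.5, 244.1], [391.2, 260.8]]
10 [[376.0, 240.5], [391.9, 257.2]]
20 [[376.5, 236.8], [392.5, 253.6]]
30 [[377.0, 233.1], [393.2, 249.8]]
40 [[377.5, 229.3], [393.9, 246.0]]
50 [[378.1, 225.4], [394.5, 242.2]]
324 185
```

View pics/s4.png

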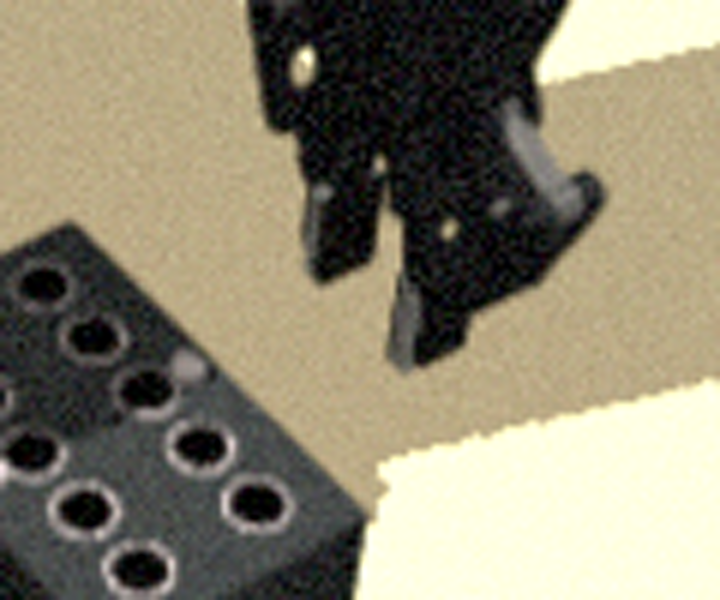

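The half-closed tips at (320,282) and (402,372) are at about z≈33 with the TCP at 25, so I'll lower 12 mm more while watching the force.

```bash
for i in 1; do python3 -m crank '[[0,0,0.003,0,0,0,0.6],[0,0,0.006,0,0,0,0.6],[0,0,0.006,0,0,0,0.6]]' | grep -E "pos|contact"; done
python3 -m crank '[[0,0,0.003,0,0,0,0.6],[0,0,0.006,0,0,0,0.6],[0,0,0.006,0,0,0,0.6]]' | grep -E "pos|contact"
```

```text
eef_pos: [457.9, 54.6, 19.5]
contact_force: [-0.7, -0.4, -0.5]
eef_pos: [457.9, 54.6, 13.5]
contact_force: [0.6, 0.4, 0.1]
```

```bash
python3 -m crank '[[-0.01,0,0,0,0,0,0.6],[-0.02,0,0,0,0,0,0.6],[-0.03,0,0,0,0,0,0.6],[-0.038,0,0,0,0,0,0.6],[-0.044,0,0,0,0,0,0.6]]' |grep contact
python3 -m crank '[[-0.004,0,0,0,0,0,0.6],[-0.008,0,0,0,0,0,0.6],[-0.012,0,0,0,0,0,0.6],[-0.016,0,0,0,0,0,0.6],[-0.016,0,0,0,0,0,0.6]]'|grep -E "contact|pos|clock"
python3 - <<'E'
from h import *
tcp(); scene_look(-120,54,0,save="pics/s5.png"); scene_look(-112,54,0)
E
```

```text
contact_force: [0.4, -0.6, 0.1]
clock: 11.4
eef_pos: [517.3, 58.6, 13.5]
contact_force: [-1.8, 0.9, 0.2]
t 11.4 tcp rail [-171.6   54.3   13.5] yaw [-3.142e+00 -2.000e-03 -3.142e+00] F [-1.8  0.9  0.2] open 0.4 q6 -1.53
scene: block rail -118.3 51.7 deg -1.63 n 137 err 0.18
scene: block rail -117.7 51.1 deg -2.07 n 135 err 0.31
```

```bash
python3 -m crank '[[0.012,0,0,0,0,0,0.6],[0.03,0,0,0,0,0,0.6],[0.05,0,0,0,0,0,0.6],[0.065,0,0,0,0,0,0.6],[0.065,0,0,0,0,0,0.6]]' |grep contact
python3 - <<'E'
from h import *
tcp(); look(rw(-118,53,-np.pi)); scene_look(-118,53,0)
E
```

```text
contact_force: [-0.8, -0.5, -0.1]
t 12.0 tcp rail [-238.5   54.1   13.8] yaw [-3.141e+00 -2.000e-03 -3.142e+00] F [-0.8 -0.5 -0.1] open 0.4 q6 -1.52
block rail -116.8 51.7 deg -0.49 err 0.36
scene: block rail -118.2 50.8 deg -2.1 n 147 err 0.31
```

```bash
python3 - <<'E'
from h import *
f=cams.grab_frame("top"); report(f,rw(-117,52,-np.pi),rail,"pics/t6.png")
# direct: far top edge of block (rail side), sub-pixel
g=cv2.GaussianBlur(f["image"].max(2).astype(np.float32),(3,3),0)
e=proj(f,[np.r_[rw(-117+45,52+y,0)[:2],55] for y in(-60,60)])
P=[]
for u in np.arange(int(e[:,0].min()),int(e[:,0].max()),2):
    v0=np.interp(u,e[::-1,0] if e[0,0]>e[1,0] else e[:,0],e[::-1,1] if e[0,0]>e[1,0] else e[:,1]); vs=np.arange(int(v0)-7,int(v0)+7)
    d=-np.diff(g[vs,u]); d=np.where(d>.4*d.max(),d,0); P.append((u,(d*(vs[:-1]+.5)).sum()/d.sum()))
w=unproj(f,P,55)-rail[:2]; c,q=np.cos(rail[2]),np.sin(rail[2]); X=c*w[:,0]+q*w[:,1];Y=-q*w[:,0]+c*w[:,1]
k=np.polyfit(Y,X,1); ok=abs(X-np.polyval(k,Y))<1.5; k=np.polyfit(Y[ok],X[ok],1)
print("far face deg",-np.degrees(np.arctan(k[0])),"x at mid",np.polyval(k,52),"n",ok.sum(),len(ok),"std",np.std((X-np.polyval(k,Y))[ok]))
E
```

```text
block [572.4  59.8] in rail [np.float64(-116.6), np.float64(51.9)] deg -0.51 err 0.28083192916472777
far face deg -0.25111654847091125 x at mid -68.20568017495988 n 32 34 std 0.4959422923171314
```

Square to within 0.5° with about 60 mm still clear. Now I'll push straight up to just short of the rail.

```bash
python3 -m crank '[[-0.015,-0.001,0,0,0,0,0.6],[-0.03,-0.002,0,0,0,0,0.6],[-0.045,-0.002,0,0,0,0,0.6],[-0.056,-0.002,0,0,0,0,0.6],[-0.062,-0.002,0,0,0,0,0.6]]' |grep contact
python3 -m crank '[[-0.005,0,0,0,0,0,0.6],[-0.01,0,0,0,0,0,0.6],[-0.015,0,0,0,0,0,0.6],[-0.02,0,0,0,0,0,0.6],[-0.025,0,0,0,0,0,0.6]]'|grep contact
python3 -m crank '[[-0.005,0,0,0,0,0,0.6],[-0.01,0,0,0,0,0,0.6],[-0.015,0,0,0,0,0,0.6],[-0.02,0,0,0,0,0,0.6],[-0.02,0,0,0,0,0,0.6]]'|grep contact
python3 - <<'E'
from h import *
tcp(); scene_look(-75,52,0,save="pics/s7.png")
E
```

```text
contact_force: [-0.8, 0.2, -0.3]
contact_force: [-5.6, -0.5, 2.0]
contact_force: [-2.1, -0.1, -0.9]
t 13.7 tcp rail [-129.7   52.2   13.5] yaw [-3.142e+00 -2.000e-03 -3.142e+00] F [-2.1 -0.1 -0.9] open 0.4 q6 -1.53
scene: block rail -76.6 50.6 deg -1.68 n 139 err 0.24
```

```bash
python3 -m crank '[[-0.004,0,0,0,0,0,0.6],[-0.008,0,0,0,0,0,0.6],[-0.012,0,0,0,0,0,0.6],[-0.015,0,0,0,0,0,0.6],[-0.016,0,0,0,0,0,0.6]]'|grep contact
python3 -m crank '[[-0.001,0,0,0,0,0,0.6],[-0.002,0,0,0,0,0,0.6]]'|grep contact
python3 -m crank '[[-0.0005,0,0,0,0,0,0.6],[-0.001,0,0,0,0,0,0.6]]'|grep contact
python3 -m crank '[[-0.0005,0,0,0,0,0,0.6],[-0.001,0,0,0,0,0,0.6]]'|grep contact
python3 - <<'E'
from h import *
tcp(); scene_look(-56,52,0,save="pics/s8.png")
E
```

```text
contact_force: [-4.0, -0.0, -1.4]
contact_force: [-2.9, -1.5, -2.2]
contact_force: [-7.8, -0.2, 1.8]
contact_force: [-11.1, -0.9, 6.6]
t 14.8 tcp rail [-110.7   52.1   13.8] yaw [-3.141 -0.004 -3.142] F [-11.1  -0.9   6.6] open 0.4 q6 -1.53
scene: block rail -56.9 51.1 deg -2.12 n 131 err 0.39
```

Force is rising, so contact with the rail has begun. I'll press on in 1 mm steps.

```bash
python3 -m crank '[[-0.0005,0,0,0,0,0,0.6],[-0.001,0,0,0,0,0,0.6],[-0.001,0,0,0,0,0,0.6]]'|grep -E "contact|pos"
python3 -m crank '[[-0.0005,0,0,0,0,0,0.6],[-0.001,0,0,0,0,0,0.6],[-0.001,0,0,0,0,0,0.6]]'|grep -E "contact|pos"
```

```text
eef_pos: [578.2, 60.5, 13.8]
contact_force: [-13.6, -0.2, 9.0]
eef_pos: [578.1, 60.4, 13.7]
contact_force: [-17.0, -0.9, 11.0]
```

The arm has stalled with the force building, so the block is seated. I'll back away, lift and check.

```bash
python3 -m crank '[[0.006,0,0,0,0,0,0.6],[0.02,0,0,0,0,0,0.6],[0.05,0,0,0,0,0,0.6],[0.09,0,-0.01,0,0,0,0.6],[0.12,0,-0.03,0,0,0,0.6]]'|grep contact
python3 -m crank '[[0.02,0,-0.04,0,0,0,0.6],[0.04,0,-0.08,0,0,0,0.6],[0.05,0,-0.1,0,0,0,0.6],[0.05,0,-0.1,0,0,0,0.6]]'|grep contact
python3 - <<'E'
from h import *
tcp(); look(rw(-55,52,-np.pi)); f=cams.grab_frame("top"); report(f,rw(-55,52,-np.pi),rail)
s=cams.grab_frame("scene")["image"]
a=cv2.resize(f["image"][110:350,130:560],(430*13//10,240*13//10)); a=cv2.copyMakeBorder(a,0,0,0,640-a.shape[1],cv2.BORDER_CONSTANT)
b=cv2.resize(s[150:380,150:550],(486,280)); b=cv2.copyMakeBorder(b,0,0,0,640-486,cv2.BORDER_CONSTANT)
cv2.imwrite("pics/end.png",cv2.vconcat([a,b])[:,:,::-1])
E
```

```text
contact_force: [-0.4, 0.5, 1.0]
contact_force: [1.0, -0.4, -0.5]
t 16.4 tcp rail [-274.7   52.4  147.2] yaw [ 3.141  0.008 -3.142] F [ 1.  -0.4 -0.5] open 0.4 q6 -1.52
block rail -55.8 51.7 deg -0.36 err 0.54
block [633.5  63.6] in rail [np.float64(-55.4), np.float64(51.6)] deg -0.41 err 0.2917848295639872
```

View pics/end.png

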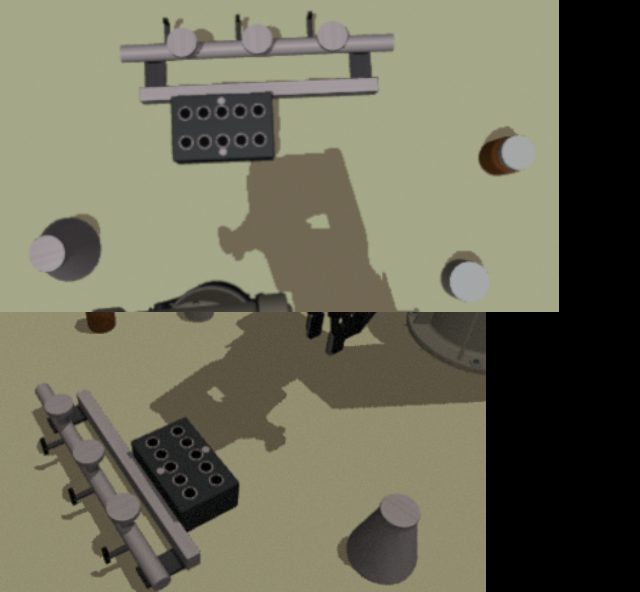

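The final picture shows the block, about (172–275, 93–162) in the top view, lying flat along the rail and within its length. The fit gives x = -55.4 mm, y = 52 mm and 0.4° off, which is within the fit's error. The cup, dishes and jar look unmoved.

```bash
python3 -c "
from rig import sign_off
print(sign_off())"
```

```text
the job is handed in; nothing more can be done
None
```

The block was turned square about 60 mm clear of the rail, then pushed up until its long side lay flat against it, within the rail's length; by the last fit its centre is at x = -55.4 mm and it is about 0.4° off. The cup, dishes and jar look unmoved, and I handed the job in at about 16.5 s.

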